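Clamp a core stack under the press bar of a rod press

ROBOT

A 7-joint arm with a two-finger parallel gripper is mounted at the origin on a cart in front of the work surface, level with it; the furniture and walls round the work are solid. World frame = base frame: x ahead of the robot, y to its left, z up, the work surface at z = 0. Lengths are in mm, angles in degrees, forces in N, time in s.
With the tool pointing down it reaches from about 375 to 925 mm from the base axis. Payload 3.1 kg.
Tool frame: the origin (TCP) lies midway between the tips of the shut fingers; the grasp point (between the pads) lies robot.tcp_to_grasp behind it (robot.tcp_to_grasp is the distance from the TCP to the grasp point, in mm); z points along the fingers, y is the direction in which the jaws open and shut (so a half turn about z gives the same grasp; the last joint's range is limited). The gripper opens to 85 mm and grips with 20 to 120 N. Pads are 22 mm wide; open, the fingers measure 114 mm over their backs; the gripper's body (76 mm by 85 mm) begins 54 mm behind the grasp point. The pads swing forward as they close: fully open they stand 13 mm farther back than shut.
Start: joints at [70.543, 21.939, 2.515, 91.553, -1.026, 66.532, -2.859], TCP at [155.663, -631.088, 231.269] pointing down, gripper open.
Joint ranges: [-149.38, 149.38], [-23.57, 123.04], [-84.95, 90], [0, 143.3], [-89.99, 269.99], [3.08, 112.72], [-163.45, 163.45]. Speed limits (degrees/s): [159.86, 159.86, 180, 180, 180, 180, 180].

INTERFACE

Orientations are given as a 3x3 rotation matrix whose columns are the frame's x, y, z axes.
In Python, from workcell import sense, vision, robot gives the robot as it stands.
- The arm moves only by the shell command python3 -m inch 'ROWS' [OPENING]. ROWS is JSON, a list of rows, each a list of 4 numbers: the shift along the world's x, y, z in mm, then the turn about the world's z in rad. In form: [[tx, ty, tz, spin], ...]. A call has 1 to 20 rows; each row shifts and turns the pose as measured when the row begins; what a row does not reach is not made up. A row lasts 1/10 s, in which the tool goes at most 50 mm and 8.59 degrees, less where a joint would pass 70% of its speed; a pose out of reach is approached as far as the arm can. A call is refused whole if a number of a shift passes 50 or a number of a turn 0.15, either way. A call with a gripper value outside its range is refused whole. OPENING is the finger opening in mm, from 0 to 85.4, set as the call begins (- or left out, the last holds). The fingers move at their own pace and stop on an object; the grip force is fixed at half the most. Time passes only in rows, so rows that do not move let the fingers close. It gives the time, the measured TCP pose, the force and the opening at its end, in the units of the state.
- sense(): the state, without advancing time (a new reading comes with each control period).
- vision.snapshot(name): name is "side" or "top"; returns a dict with "frame" (420x560x3 uint8, red, green, blue), "range_z" (420x560 float32, mm along the optical axis (not along the pixel's ray), 0 where there is no reading), "fx", "fy", "cx", "cy" (pixels), "k1" (the pictures are not rectified: a ray, as slopes to the right and down, at radius r is drawn at 1 + k1 r^2 times it, then the intrinsics apply), "camera_from_world" (4x4, takes a point from world to camera coordinates). Camera axes: x right, y down, z forward; pixel columns grow to the right and rows downward; lengths in mm; the calibration is good to about 2 mm. A picture is of the moment at which its call begins.
- robot.sign_off(): hands the job in, once; it reports no verdict.
The state is a dict: "clock": time; "joint_pos": joint angles; "qvel": joint speeds; "joint_efforts": joint torques, N m; "tcp_pos": TCP position; "orientation": TCP orientation; "wrist_force": force on the tool from outside, world axes, zero at the start; "ft_torque": the same for the moment, N m; "width": finger opening in mm.
Only numpy, scipy, OpenCV 4.12 (cv2) and the standard library are available. Lean on these libraries where they do the work, as an engineer would, in place of code of your own. Each camera call takes 0.05 s, during which the arm holds its last target.

TASK

Clamp the core stack in the small rod press: take the drilled press bar by its blue hub, set it crosswise to the two orange hooks and lower it, square and without dropping it, over the tall rod onto the stack. Push the bar down against the spring by feel, never with more than 20 newtons, until it clears the hooks, turn it anticlockwise (seen from above) until it lies in line under both hooks, and let go so that it stays clamped; leave the other things on the table where they are.

Things in the scene. Friction and masses are not known exactly. Their poses are not given: they have to be found in the camera images.
- bar: Loose press bar, about 0.35 kg, flat on the table, hub up: steel bar 110 x 30 x 14 mm with a blue square hub 30 x 30 mm, 56 mm tall, on its middle. A vertical 17.6 mm hole runs right through both, 70 mm long, chamfered below. Origin: centre of the underside; x along the bar's 110 mm, y across it, z up the hole. Half a turn about z makes no difference.
- hub (a point): Centre of the press bar's blue hub, on the hole's axis, 42 mm above the bar's underside, 28 mm above its top face, 28 mm below the hub's top; axes as bar. Grip here or up to 10 mm higher, across the bar (fingers closing along y), so that the fingers stay clear of the hooks.
- press: Rod press, fixed to the table: grey base 150 x 120 x 12 mm, steel rod 16 mm thick upright in its centre; round the rod an aluminium seat with two hooks, two pins and the core stack on a spring. Origin: centre of the base's underside; z up the rod; x through both hooks. The bar comes down freely between the hooks with its length turned 55 to 90 degrees clockwise (from above) from this x axis.
- rod_tip (a point): Tip of the fixed rod, on its axis, 140 mm above the table; the top 6 mm taper from 16 to 8 mm thick. Axes as press. Forcing: over 25 N between bar and press before the bar is within 15 degrees of the hooks' line, or over 40 N at any time.
- stack_mid (a point): On the rod's axis, 72 mm above the table: the MIDDLE of the range in which the stack's free top may lie. The seat with hooks, pins and stack is screwed up or down anew each time; the real top is 59 to 85 mm up and not measured. Stack 46 mm across; it gives 5 mm to a hard stop; its spring starts to give at 5 N and adds 2 N per mm (damping 0.12 N per mm/s).
- hook_a (a point): Middle of the underside of the orange hook lip on the press's +x side, 57 mm out, for the middle seat height (83 mm); the real one is up to 13 mm lower or higher, always 11 mm above the stack's free top, so the 14 mm bar must go down over 3 mm. The lip reaches 40 to 74 mm out, is 26 mm wide, 18 mm thick; its post stands 62 to 74 mm out.
- hook_b (a point): The same for the hook on the -x side. Felt at the tool, against hanging free, pushing the bar down costs 11 N at the hooks' level, 12 N at 0.5 mm clear below them, 15 N at the hard stop: 13 to 14 N is right for turning. Let go, the bar is lifted by the spring against both hooks and held.
- pin_a (a point): Axis of the 8 mm upright stop pin beside hook_a, 46 mm out along the press's +x and 20.5 mm along +y; its twin stands at -46, -20.5 mm. They let the bar pass under the hooks only by turning anticlockwise (from above) and stop it about 2 degrees past the line of the hooks.
- oiler: Yellow oil bottle with red spout, 38 mm across, 104 mm tall, a bystander; origin at its foot.
- jar: Clear jar of small screws with grey cap, 49 mm across, 58 mm tall, a bystander; origin at its foot.
- tape: Roll of masking tape lying flat, 100 mm across, 18 mm tall, a bystander; origin at the centre of its underside.
- trial: Aluminium block with three brass trial masses, 32 x 56 x 27 mm, a bystander; origin at the centre of its underside.
- dish: Small white dish of putty, 33 mm across, 12 mm tall, a bystander; origin at the centre of its underside.
- rotor: Brass rotor on a steel arbor, lying, 28 x 76 x 28 mm, a bystander; origin at the centre of its underside.
- key: Black hex key lying flat, 28 x 86 x 5 mm, a bystander; origin at the centre of its underside.
Not all that is in view belongs to the job. There is more than one size of the bar; the one meant has the size given above.

How it is judged:
By the outcome, as a careful person would: the job done as asked, in the order asked, and still so for the second after the job is handed in, with the robot touching nothing.
It also fails if it takes over 64 s, if anything falls off the work surface, if the arm or the gripper's body presses on something with over 40 N, if the wrist force passes 120 N, or if a joint passes its speed limit or range.

## Working session

There is one attempt and no reset: what is moved stays moved. The work goes in short steps, Python scripts to look and compute and a shell command to move; the robot and the scene stay as the last step left them, time stands still between calls to the robot, and variables do not carry over. Pictures are saved under pics/ and viewed, and the job is handed in when it is done.

```bash
ls; mkdir -p pics; cat > h.py <<'E'
import numpy as np, cv2
from workcell import sense, vision, robot
def grab(n):
    s=vision.snapshot(n); np.savez(f'{n}.npz',**s); return s
def load(n): return dict(np.load(f'{n}.npz'))
def world(s,u,v,z=None):
    # pixel(s)-> world via depth, or at plane height z
    u=np.atleast_1d(np.array(u,float)); v=np.atleast_1d(np.array(v,float))
    x=(u-s['cx'])/s['fx']; y=(v-s['cy'])/s['fy']
    xd,yd=x.copy(),y.copy()
    for _ in range(20):
        r2=x*x+y*y; x=xd/(1+s['k1']*r2); y=yd/(1+s['k1']*r2)
    T=np.linalg.inv(s['camera_from_world'])
    d=np.stack([x,y,np.ones_like(x)],1)
    if z is None:
        D=s['range_z'][v.round().astype(int),u.round().astype(int)]
        return (d*D[:,None])@T[:3,:3].T+T[:3,3]
    dw=d@T[:3,:3].T; t=(z-T[2,3])/dw[:,2]
    return dw*t[:,None]+T[:3,3]
def allworld(s):
    v,u=np.mgrid[0:420,0:560]
    return world(s,u.ravel(),v.ravel()).reshape(420,560,3)
def pix(s,P):
    P=np.atleast_2d(P); T=s['camera_from_world']; c=P@T[:3,:3].T+T[:3,3]
    x=c[:,0]/c[:,2]; y=c[:,1]/c[:,2]; f=1+s['k1']*(x*x+y*y)
    return np.stack([x*f*s['fx']+s['cx'],y*f*s['fy']+s['cy']],1)
def save(img,n,crop=None,k=1):
    if crop: a,b,c,d=crop; img=img[b:d,a:c]
    img=cv2.resize(img,None,fx=k,fy=k,interpolation=cv2.INTER_CUBIC) if k!=1 else img
    cv2.imwrite(f'pics/{n}.png',img[:,:,::-1])
E
python3 - <<'E'
from h import *
st=sense(); print({k:np.round(v,2).tolist() for k,v in st.items()}, robot.tcp_to_grasp)
for n in('top','side'):
    s=grab(n); save(s['frame'],n+'0'); print(n,s['fx'],s['k1'],np.linalg.inv(s['camera_from_world']).round(2).tolist())
E
```

```text
pics
{'clock': 0.0, 'joint_pos': [70.54, 21.99, 2.51, 91.65, -1.03, 66.53, -2.86], 'qvel': [0.0, -0.02, -0.03, 0.08, 0.13, 0.01, -0.02], 'joint_efforts': [0.0, -43.35, 1.02, -24.95, 0.01, 0.01, 0.0], 'tcp_pos': [155.4, -630.17, 229.87], 'orientation': [[0.97, 0.24, -0.0], [0.24, -0.97, 0.0], [-0.0, -0.0, -1.0]], 'wrist_force': [-1.26, 0.35, 0.36], 'ft_torque': [-0.0, -0.0, 0.0], 'width': 85.16} 18.700000000000003
top 420.2964410036095 -0.12390925192515358 [[0.02, -0.99, 0.1, 416.43], [-1.0, -0.02, -0.0, -17.87], [0.0, -0.1, -0.99, 1485.32], [0.0, 0.0, 0.0, 1.0]]
side 529.014434602914 -0.06800045318029992 [[-0.07, 0.69, -0.72, 1644.27], [1.0, 0.06, -0.04, 40.85], [0.01, -0.73, -0.69, 1149.66], [0.0, 0.0, 0.0, 1.0]]
```

View pics/top0.png

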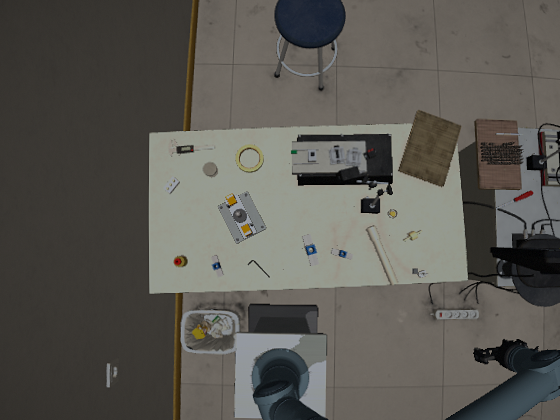

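View pics/side0.png

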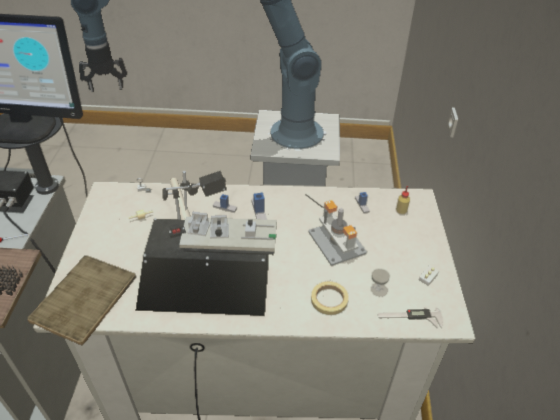

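Three candidate bars appear in the top view, at (217,266), (310,249) and (342,253). I'll measure them and enlarge the crop.

```bash
python3 - <<'E'
from h import *
s=load('top'); f=s['frame']
save(f,'crop_bars',(195,225,365,290),4.6)
save(f,'crop_press',(205,180,285,250),7)
W=allworld(s)
for n,(a,b,c,d) in {'L':(205,250,232,282),'M':(296,230,324,268),'R':(328,242,356,264)}.items():
    w=W[b:d,a:c].reshape(-1,3); im=f[b:d,a:c].reshape(-1,3).astype(int)
    up=w[:,2]>8; blue=(im[:,2]>im[:,0]+45)
    P=w[up][:,:2].astype(np.float32); r=cv2.minAreaRect(P)
    print(n,up.sum(),'rect',np.round(r[0],1),np.round(r[1],1),round(r[2],1),'zmax',np.percentile(w[up][:,2],[20,50,90,98]).round(1), 'blue c',w[blue].mean(0).round(1),blue.sum())
s2=load('side'); W2=allworld(s2)
save(s2['frame'],'crop_side',(190,170,430,300),3.3)
E
```

```text
L 118 rect [371.9 125.8] [283.1 102. ] 87.4 zmax [ 9.8 13.3 49.  54.2] blue c [378.9 228.6  46.2] 25
M 266 rect [432.9 -90.2] [100.2 109.3] 55.4 zmax [12.3 15.4 70.6 74.1] blue c [440.9 -95.3  66.1] 58
R 105 rect [ 429.4 -133.3] [228.2  43.6] 85.6 zmax [10.  13.5 48.6 51.8] blue c [ 430.2 -206.6   44.4] 27
```

View pics/crop_bars.png

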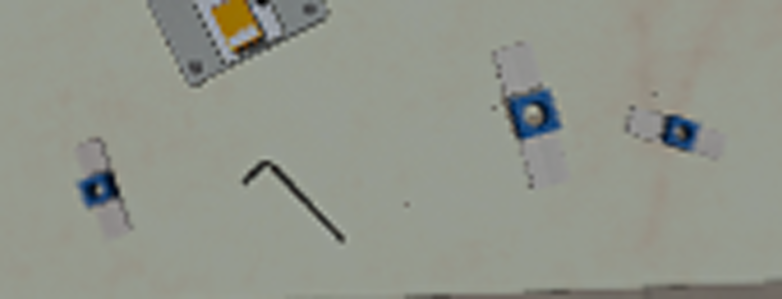

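View pics/crop_press.png

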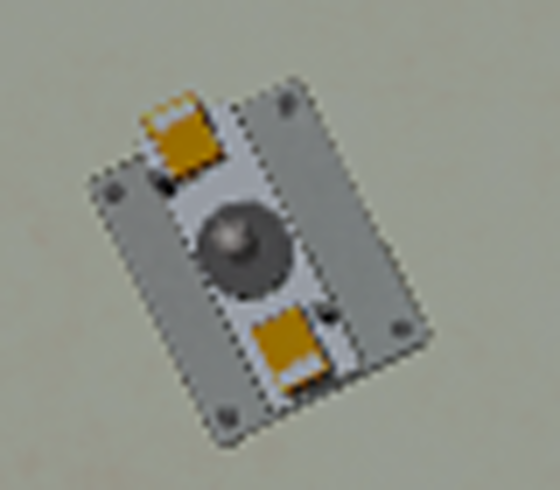

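View pics/crop_side.png

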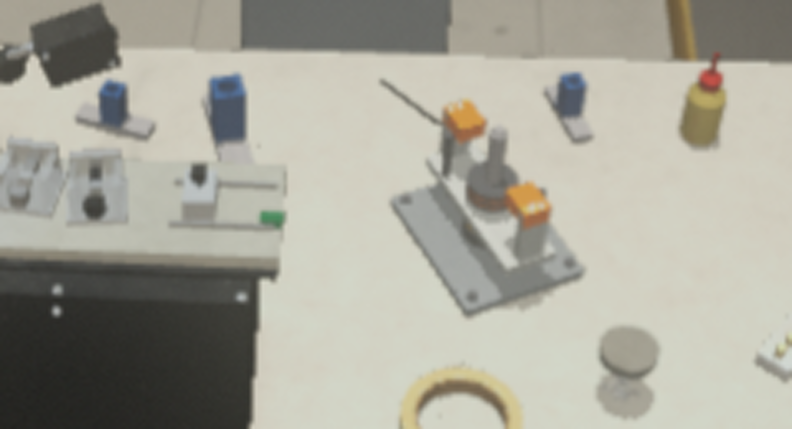

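```bash
cat > fit.py <<'E'
from h import *
from scipy.optimize import minimize
def box(cx,cy,yaw,lx,ly,z0,z1,ox=0,oy=0):
    c,s_=np.cos(yaw),np.sin(yaw)
    P=[]
    for z in (z0,z1):
        for a,b in((1,1),(-1,1),(-1,-1),(1,-1)):
            x=ox+a*lx/2;y=oy+b*ly/2
            P.append([cx+c*x-s_*y,cy+s_*x+c*y,z])
    return np.array(P)
K=8
def mask(s,parts,roi):
    a,b,c,d=roi; m=np.zeros(((d-b)*K,(c-a)*K),np.uint8)
    for P in parts:
        q=(pix(s,P)-[a-.5,b-.5])*K
        h=cv2.convexHull(q.astype(np.float32)).reshape(-1,2)
        cv2.fillConvexPoly(m,np.round(h*16).astype(np.int32),255,shift=4)
    return cv2.resize(m,(c-a,d-b),interpolation=cv2.INTER_AREA)/255.
E
python3 - <<'E'
from fit import *
s=load('top'); W=allworld(s); f=s['frame'].astype(int)
w=W[228:270,294:326].reshape(-1,3)
im=f[228:270,294:326].reshape(-1,3)
hub=(w[:,2]>62)&(w[:,2]<80); print('hub',hub.sum(),w[hub].mean(0),(w[hub].max(0)+w[hub].min(0))/2,np.ptp(w[hub],axis=0))
b=(w[:,2]>9)&(w[:,2]<20)
print(b.sum(), cv2.minAreaRect(w[b][:,:2].astype(np.float32)))
s2=load('side');W2=allworld(s2)
v,u=[x.ravel() for x in np.mgrid[0:420,0:560]]
q=W2.reshape(-1,3)
near=(np.hypot(q[:,0]-440,q[:,1]+95)<75)
for lo,hi in((10,18),(64,80)):
    k=near&(q[:,2]>lo)&(q[:,2]<hi); print('side',k.sum(),q[k].mean(0),u[k].min(),u[k].max(),v[k].min(),v[k].max()); 
    r=cv2.minAreaRect(q[k][:,:2].astype(np.float32));print(r)
k=(near&(abs(q[:,2])<4)); print('table z',np.median(q[k][:,2]), np.median(w[abs(w[:,2])<8][:,2]))
E
```

```text
hub 60 [440.75477206 -97.09173207  69.29088446] [442.12438424 -96.42186036  69.39106385] [34.01826641 34.19323261 11.22825303]
182 ((441.5699462890625, -96.86748504638672), (112.12940979003906, 29.710208892822266), 16.9693603515625)
side 81 [460.85047722 -93.7716061   14.26553214] 251 266 199 219
((441.9449157714844, -99.37230682373047), (98.43883514404297, 28.39213752746582), 19.604110717773438)
side 68 [446.56816846 -96.59790094  69.22335451] 253 264 193 201
((445.37060546875, -96.43093872070312), (38.373130798339844, 30.386207580566406), 17.05454444885254)
table z -0.12673932311372482 -0.3236549008656766
```

```bash
python3 - <<'E'
from fit import *
def fitbar(s,roi,x0):
    a,b,c,d=roi; W=allworld(s)[b:d,a:c]
    m=((W[...,2]>7)&(np.hypot(W[...,0]-441,W[...,1]+97)<75)).astype(float)
    f=lambda p:((mask(s,[box(p[0],p[1],np.radians(p[2]),110,30,0,14),box(p[0],p[1],np.radians(p[2]),30,30,0,70)],roi)-m)**2).sum()
    r=minimize(f,x0,method='Nelder-Mead',options=dict(initial_simplex=np.array(x0)+np.array([[0,0,0],[6,0,0],[0,6,0],[0,0,6]])))
    print(roi,r.x.round(2),r.fun,m.sum())
fitbar(load('top'),(290,224,330,274),[441,-97,17])
fitbar(load('side'),(236,180,285,230),[441,-97,17])
# press
s=load('top');W=allworld(s);roi=(205,180,285,255);a,b,c,d=roi
w=W[b:d,a:c]; m=(w[...,2]>6)&(w[...,2]<22)
pts=w[m][:,:2].astype(np.float32); print('base',cv2.minAreaRect(pts))
for n,roi in(('top',(205,180,285,255)),('side',(295,185,380,275))):
    s=load(n);W=allworld(s);a,b,c,d=roi;w=W[b:d,a:c];im=s['frame'][b:d,a:c].astype(int)
    org=(im[...,0]>im[...,2]+70)
    o=org&(w[...,2]>70)
    P=w[o]; print(n,'orange',o.sum()); 
    km=cv2.kmeans(P.astype(np.float32),2,None,(3,50,.1),5,cv2.KMEANS_PP_CENTERS)
    for i in(0,1):
        q=P[km[1].ravel()==i]; print(' hook',q.mean(0).round(1),'z',np.percentile(q[:,2],[10,50,80,95]).round(1),len(q), (q.max(0)+q.min(0))/2)
    hi=w[...,2]>126; print(' tip',w[hi].mean(0).round(1),hi.sum(),np.argwhere(hi)[:, ::-1].mean(0)+[a,b],w[hi].max(0))
    ctr=w[hi].mean(0)
    st=(w[...,2]>50)&(w[...,2]<100)&(np.hypot(*(np.moveaxis(w[...,:2]-ctr[:2],-1,0)))<20)
    print(' stack z',np.percentile(w[st][:,2],[5,25,50,75,95]).round(1),w[st].mean(0).round(1))
E
```

```text
(290, 224, 330, 274) [441.24 -97.16  16.9 ] 41.58737408688965 288.0
(236, 180, 285, 230) [438.59 -97.85  16.27] 68.38997308727413 300.0
base ((553.382080078125, 136.25917053222656), (273.6661682128906, 264.5921630859375), 89.70349884033203)
top orange 111
 hook [549.5 145.4 108.6] z [105.3 108.7 110.7 112.9] 108 [550.32435042 146.48980729 109.38738489]
 hook [ 416.4  -17.9 1485.3] z [1485.3 1485.3 1485.3 1485.3] 3 [ 416.42937995  -17.8744971  1485.31628618]
 tip [483.7  64.2 810.7] 46 [239.41304348 210.91304348] [ 559.14033317  154.69652223 1485.31628618]Traceback (most recent call last):
  File "<stdin>", line 25, in <module>
    return _quantile_unchecked(
        a, q, axis, out, overwrite_input, method, keepdims, weights)
    return _ureduce(a,
                    func=_quantile_ureduce_func,
    ...<5 lines>...
                    overwrite_input=overwrite_input,
                    method=method)
    r = func(a, **kwargs)
    result = _quantile(arr,
                       quantiles=q,
    ...<2 lines>...
                       out=out,
                       weights=wgt)
    slices_having_nans = np.isnan(arr[-1, ...])
                                  ~~~^^^^^^^^^
IndexError: index -1 is out of bounds for axis 0 with size 0
```

```bash
cat >> fit.py <<'E'
def cyl(cx,cy,r0,z0,r1,z1):
    t=np.linspace(0,2*np.pi,32,endpoint=False)
    return np.vstack([np.c_[cx+r*np.cos(t),cy+r*np.sin(t),0*t+z] for r,z in((r0,z0),(r1,z1))])
def press_parts(p):
    x,y,yd,h=p; yw=np.radians(yd)
    L=[box(x,y,yw,150,120,0,12),cyl(x,y,23,h-12,23,h),cyl(x,y,8,12,8,134),cyl(x,y,8,134,4,140)]
    for sg in(1,-1):
        L+=[box(x,y,yw,12,26,12,h+29,sg*68),box(x,y,yw,34,26,h+11,h+29,sg*57)]
        L+=[cyl(x+np.cos(yw)*sg*46-np.sin(yw)*sg*20.5,y+np.sin(yw)*sg*46+np.cos(yw)*sg*20.5,4,12,4,h)]
    return L
E
python3 - <<'E'
from fit import *
def clean(s):
    W=allworld(s); W[s['range_z']<=0]=np.nan; return W
for n,roi in(('top',(205,180,285,255)),('side',(295,185,385,275))):
    s=load(n);W=clean(s);a,b,c,d=roi;w=W[b:d,a:c];im=s['frame'][b:d,a:c].astype(int)
    m=(np.nan_to_num(w[...,2],nan=-1)>6).astype(float)
    nr=np.isnan(w[...,2]); wt=(~nr).astype(float)
    org=(im[...,0]>im[...,2]+70)&~nr
    P=w[org&(w[...,2]>70)]; print(n,nr.sum(),'orange',len(P))
    km=cv2.kmeans(P.astype(np.float32),2,None,(3,50,.1),5,cv2.KMEANS_PP_CENTERS)
    for i in(0,1):
        q=P[km[1].ravel()==i]; print(' hook',q.mean(0).round(1),'z',np.percentile(q[:,2],[10,50,80,95]).round(1),len(q))
    hi=w[...,2]>124; print(' tip',w[hi].mean(0).round(1),hi.sum(),np.argwhere(hi)[:, ::-1].mean(0)+[a,b])
    f=lambda p:(wt*(mask(s,press_parts(p),roi)-m)**2).sum()
    x0=[592,129,25,72.]
    best=None
    for st in (5,-8):
        r=minimize(f,x0,method='Nelder-Mead',options=dict(maxiter=400,initial_simplex=np.array(x0)+np.vstack([np.zeros(4),np.eye(4)*st])))
        print(' fit',r.x.round(2),r.fun,m.sum())
    ctr=r.x
    rr=np.hypot(w[...,0]-ctr[0],w[...,1]-ctr[1]); st=(rr<22)&(rr>11)&(w[...,2]>50)&(w[...,2]<100)
    print(' stack z',st.sum(),np.percentile(w[st][:,2],[5,25,50,75,95]).round(1))
    vis=s['frame'].copy()
    for Q in press_parts(r.x):
        cv2.polylines(vis,[np.round(cv2.convexHull(pix(s,Q).astype(np.float32))*16).astype(np.int32)],True,(255,0,0),1,shift=4)
    save(vis,'fit_'+n,roi,7 if n=='top' else 6)
E
```

```text
top 23 orange 108
 hook [503.9 121.1 108.2] z [105.4 108.4 110.1 112. ] 56
 hook [598.5 171.7 109. ] z [105.4 108.9 111.2 113.4] 52
 tip [551.  146.2 136. ] 23 [237.52173913 213.39130435]
 fit [552.15 147.91  28.25  75.55] 185.26200692041522 1579.0
 fit [551.87 147.78  28.16  87.36] 185.32156862745097 1579.0
 stack z 93 [76.4 78.7 80.4 81.9 84.3]
side 20 orange 186
 hook [606.9 173.6 106.8] z [102.1 107.7 110.  111.6] 99
 hook [509.7 120.9 106.5] z [101.8 106.5 109.4 111.9] 87
 tip [557.5 146.9 133.5] 33 [340.81818182 211.06060606]
 fit [550.54 146.99  28.34  76.72] 395.58602076124566 2214.0
 fit [549.13 146.8   28.22  72.82] 406.8530257593233 2214.0
 stack z 89 [74.  77.8 79.7 81.7 94.9]
```

The top crop shows the middle bar M (310,249) is the largest: it measures 112 x 30 mm and its hub top is 69–70 mm up, which fits 110 x 30 x 14 with a 70 mm hole. The left (217,266) and right (342,253) bars are only about 50 mm tall, so they are decoys.

Other measurements:
- **Bar M:** about (440.5, -97.3), yaw about 17°.
- **Press:** about (551, 147), yaw 28.3°.
- **Stack top:** about 80 mm.

I'll move over the bar, adding a half turn to keep joint 7 well inside its range.

```bash
python3 -m inch '[[13,25,0,0.15],[13,25,0,0.15],[13,25,0,0.15],[13,25,0,0.15],[13,25,0,0.15],[13,25,0,0.15],[13,25,0,0.15],[13,25,0,0.15],[13,25,0,0.15],[13,25,0,0.15],[13,25,0,0.15],[13,25,0,0.15],[13,25,0,0.15],[13,25,0,0.15],[13,25,0,0.15],[13,25,0,0.15]]' 85
```

```text
clock: 1.7
tcp_pos: [359.4, -212.0, 220.7]
orientation: [[-0.879, 0.476, -0.011], [0.476, 0.879, -0.009], [0.006, -0.013, -1.0]]
wrist_force: [0.3, 0.1, -0.3]
width: 84.8
```

```bash
python3 -m inch '[[12,17,0,0.12],[12,17,0,0.12],[12,17,0,0.12],[12,17,0,0.12],[12,17,0,0.12],[12,17,0,0.12],[6,9,0,0.06],[0,0,0,0],[0,0,0,0]]'; python3 - <<'E'
from h import *
st=sense(); print(np.round(st['tcp_pos'],1),np.round(st['orientation'],4).tolist(),np.round(st['joint_pos'],1),np.degrees(np.arctan2(st['orientation'][1][1],st['orientation'][0][1])))
E
```

```text
clock: 2.6
tcp_pos: [437.5, -90.2, 217.6]
orientation: [[-0.947, -0.321, -0.007], [-0.321, 0.947, -0.014], [0.011, -0.011, -1.0]]
wrist_force: [-0.4, -0.9, 0.0]
width: 85.3
[437.5 -90.2 217.6] [[-0.9469, -0.3214, -0.0071], [-0.3213, 0.9469, -0.0138], [0.0112, -0.0108, -0.9999]] [ 43.1   2.7 -37.7 117.4   2.8  60.8 112.8] 108.75132565221776
```

```bash
python3 -m inch '[[1.5,-4,-20,-0.018],[1.5,-3,-20,-0.018],[0,0,-20,0],[0,0,-20,0],[0,0,-20,0],[0,0,-12,0],[0,0,0,0],[0,0,0,0]]'; python3 - <<'E'
from h import *
st=sense(); print(np.round(st['tcp_pos'],1),np.round(st['orientation'],4).tolist(),np.round(st['joint_pos'],1),np.degrees(np.arctan2(st['orientation'][1][1],st['orientation'][0][1])))
s=grab('top'); save(s['frame'],'top1',(270,200,360,300),6)
s=grab('side'); save(s['frame'],'side1',(200,110,320,240),5)
E
```

```text
clock: 3.4
tcp_pos: [436.6, -106.2, 101.9]
orientation: [[-0.964, -0.265, -0.009], [-0.265, 0.964, -0.019], [0.014, -0.016, -1.0]]
wrist_force: [-1.0, -0.1, 0.1]
width: 85.4
[ 436.6 -106.2  101.9] [[-0.9642, -0.2649, -0.0095], [-0.2647, 0.9642, -0.0189], [0.0141, -0.0157, -0.9998]] [ 40.6  13.8 -35.6 122.9  12.5  47.  102.5] 105.36195398689622
```

View pics/top1.png

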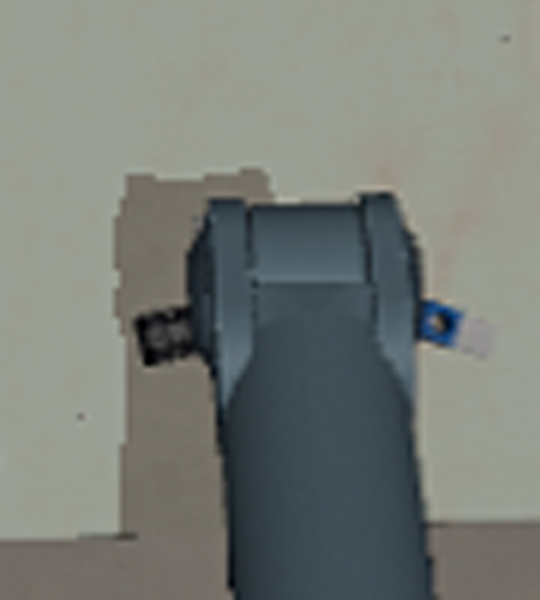

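View pics/side1.png

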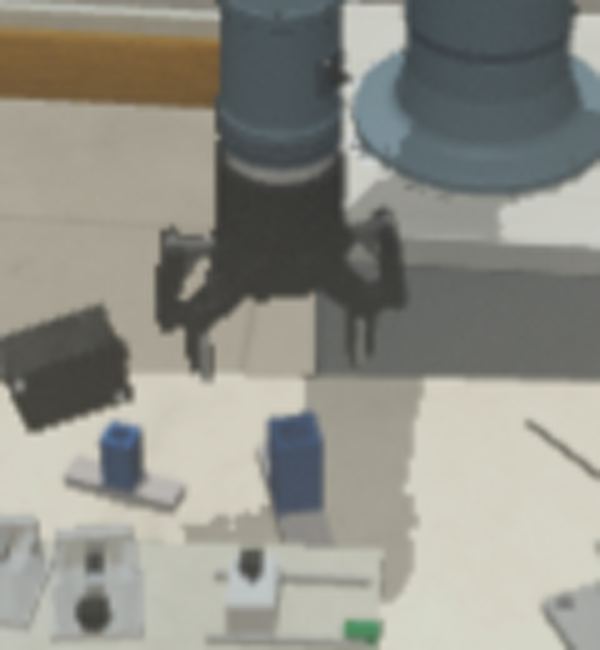

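```bash
cat > s.py <<'E'
from h import *
st=sense(); o=np.array(st['orientation']); print(round(st['clock'],2),np.round(st['tcp_pos'],2),'z',o[:2,2].round(4),'yaw',round(np.degrees(np.arctan2(o[1,1],o[0,1])),2),'q7',np.round(st['joint_pos'][6],1),'F',np.round(st['wrist_force'],1),'T',np.round(st['ft_torque'],2),'w',round(st['width'],1))
E
python3 -m inch '[[0,0,0,0],[0,0,0,0],[0,0,0,0],[0,0,0,0],[0,0,0,0]]' 60 >/dev/null; python3 s.py; python3 -m inch '[[4,9,0,0]]' >/dev/null;python3 s.py;  python3 -m inch '[[0,0,0,0.02]]' >/dev/null;python3 s.py
```

```text
4.0 [ 439.8  -106.62  105.4 ] z [-0.0023 -0.022 ] yaw 105.38 q7 102.5 F [ 0.  -0.   0.5] T [-0.01 -0.01  0.02] w 60.0
4.1 [443.36 -98.67 105.32] z [-0.0029 -0.0228] yaw 105.22 q7 101.0 F [ 0.1  0.1 -0.4] T [ 0.01 -0.02 -0.04] w 59.7
4.2 [444.32 -96.86 105.57] z [-0.0012 -0.022 ] yaw 106.56 q7 102.1 F [ 0.1  0.2 -0.2] T [ 0.01 -0.05  0.  ] w 59.8
```

```bash
python3 -m inch '[[0,0,0,0],[0,0,0,0],[0,0,0,0],[0,0,0,0],[0,0,0,0]]'  >/dev/null; python3 s.py; python3 -m inch '[[0,0,0,0],[0,0,0,0],[0,0,0,0],[0,0,0,0],[0,0,0,0]]'  >/dev/null; python3 s.py;  python3 -m inch '[[0,0,30,0],[0,0,30,0],[0,0,30,0],[0,0,0,0]]' >/dev/null;python3 s.py;python3 -m inch '[[0,0,0,0.15],[0,0,0,0.15],[0,0,0,0.15],[0,0,0,0]]' >/dev/null;python3 s.py;python3 -m inch '[[0,0,0,-0.15],[0,0,0,-0.15],[0,0,0,-0.15],[0,0,0,0]]' >/dev/null;python3 s.py
```

```text
4.7 [444.14 -96.35 105.28] z [-0.002  -0.0217] yaw 106.67 q7 102.1 F [ 0.5  0.3 -0.1] T [-0.06 -0.02 -0.02] w 59.9
5.2 [443.97 -96.69 105.22] z [-0.0022 -0.0218] yaw 106.63 q7 102.1 F [ 0.1 -0.6  0.1] T [ 0.08  0.03 -0.  ] w 60.1
5.6 [442.16 -95.92 196.89] z [-0.0061 -0.0196] yaw 106.69 q7 109.3 F [-0.4  0.2 -0.8] T [ 0.03 -0.1   0.06] w 60.2
6.0 [441.73 -96.08 196.53] z [ 0.0038 -0.0213] yaw 132.82 q7 135.5 F [ 0.4  0.1 -0.3] T [-0.02 -0.02 -0.03] w 60.1
6.4 [439.89 -95.82 194.09] z [-0.0098 -0.0193] yaw 106.32 q7 108.8 F [-0.2  0.4 -0.2] T [ 0.04 -0.01 -0.06] w 59.8
```

```bash
python3 -m inch '[[0,40,0,0],[0,40,0,0],[0,40,0,0],[0,0,0,0]]'  >/dev/null; python3 s.py;python3 -m inch '[[0,-40,0,0],[0,-40,0,0],[0,-40,0,0],[0,0,0,0]]'  >/dev/null; python3 s.py; python3 -m inch '[[0,-10,0,0],[0,-10,0,0],[0,-10,0,0],[0,-10,0,0],[0,0,0,0]]'  >/dev/null; python3 s.py;python3 -m inch '[[30,0,0,0],[30,0,0,0],[30,0,0,0],[0,0,0,0]]'  >/dev/null; python3 s.py;python3 -m inch '[[-30,0,0,0],[-30,0,0,0],[-30,0,0,0],[0,0,0,0]]'  >/dev/null; python3 s.py
```

```text
6.8 [438.98  26.2  193.08] z [-0.0102 -0.0182] yaw 106.19 q7 93.1 F [ 0.3 -0.6  0.6] T [ 0.02  0.03 -0.02] w 60.0
7.2 [438.46 -94.6  192.68] z [-0.0093 -0.0187] yaw 107.13 q7 109.6 F [ 0.  -0.6 -0.4] T [ 0.03 -0.01 -0.02] w 60.0
7.7 [ 437.72 -137.79  191.82] z [-0.0108 -0.0181] yaw 107.24 q7 114.5 F [-0.5  0.4  0.1] T [0.03 0.01 0.04] w 59.7
8.1 [ 529.19 -136.96  191.09] z [-0.013  -0.0181] yaw 107.23 q7 106.9 F [0.2 1.  1. ] T [0.04 0.02 0.02] w 60.2
8.5 [ 436.35 -132.91  189.5 ] z [-0.016 -0.013] yaw 107.59 q7 114.4 F [-1.   0.5 -0.6] T [ 0.03 -0.06  0.04] w 60.0
```

```bash
python3 -m inch '[[30,0,0,0],[30,0,0,0],[30,0,0,0],[0,0,0,0]]'  >/dev/null; python3 s.py;python3 -m inch '[[-30,0,0,0],[-30,0,0,0],[-30,0,0,0],[0,0,0,0]]'  >/dev/null; python3 s.py;python3 -m inch '[[0,0,-40,0],[0,0,-40,0],[0,0,0,0]]'  >/dev/null; python3 s.py;python3 -m inch '[[0,0,40,0],[0,0,40,0],[0,0,0,0]]'  >/dev/null; python3 s.py
```

```text
8.9 [ 526.49 -132.51  189.52] z [-0.0171 -0.0162] yaw 107.54 q7 106.7 F [-0.2 -0.2 -0.3] T [ 0.06 -0.04  0.  ] w 59.8
9.3 [ 434.23 -129.28  188.33] z [-0.0189 -0.0118] yaw 107.81 q7 114.3 F [-0.2 -0.3 -0.8] T [ 0.03 -0.04  0.02] w 60.4
9.6 [ 435.93 -130.18  109.27] z [-0.0117 -0.0165] yaw 107.77 q7 108.1 F [-1.6  0.1  0.6] T [0.   0.11 0.02] w 59.8
9.9 [ 436.11 -127.88  193.1 ] z [-0.0142 -0.0117] yaw 107.98 q7 114.5 F [0.3 0.4 0.2] T [ 0.01 -0.13  0.05] w 59.6
```

```bash
python3 -m inch '[[2,15,-20,-0.012],[2,14,-20,-0.012],[0,0,-20,0],[0,0,-20,0],[0,0,-12,0],[0,0,0,0],[0,0,0,0]]'  >/dev/null; python3 s.py
```

```text
10.6 [449.82 -98.15 110.06] z [ 0.0056 -0.0186] yaw 106.63 q7 102.1 F [ 0.3 -0.1  0. ] T [ 0.02 -0.05 -0.01] w 59.9
```

```bash
python3 -m inch '[[-5,1,-5,0],[-3,0,-5,0],[-1,0,-5,0],[0,0,-5,0],[0,0,-5,0],[0,0,-2,0],[0,0,0,0]]'  >/dev/null; python3 s.py;  python3 - <<'E'
from h import *
s=grab('side'); save(s['frame'],'side2',(215,120,305,225),6.5)
E
```

```text
11.3 [441.78 -98.24  83.38] z [ 0.0098 -0.0209] yaw 106.54 q7 99.9 F [-0.1  0.3  0.2] T [0.   0.01 0.06] w 60.0
```

View pics/side2.png

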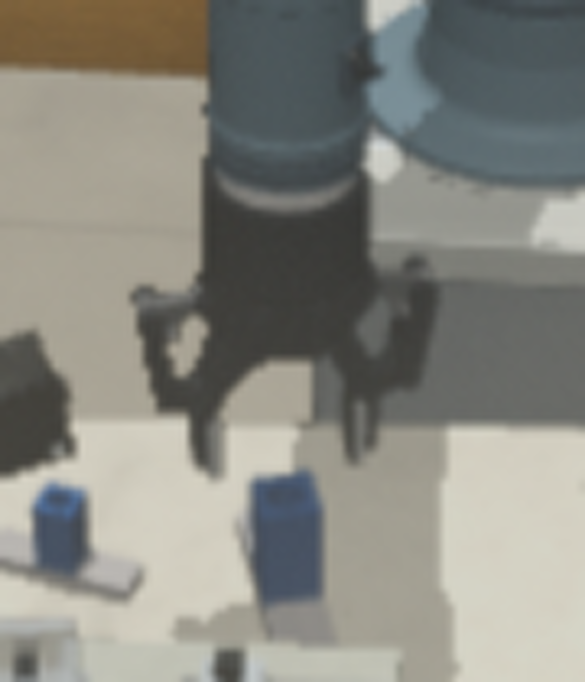

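The fingers straddle the hub (285,480 in the crop), one on each side. I'll continue down.

```bash
python3 -m inch '[[-1,1,-8,0],[0,0,-8,0],[0,0,-8,0],[0,0,-8,0],[0,0,-8,0],[0,0,-8,0],[0,0,-5,0],[0,0,0,0]]'  >/dev/null; python3 s.py
```

```text
12.15 [440.56 -96.95  25.23] z [ 0.0091 -0.0202] yaw 106.55 q7 93.9 F [-0.  -0.6 -0.1] T [-0.01 -0.04  0.05] w 59.9
```

```bash
python3 -m inch '[[0,0,1,0],[0,0,0,0],[0,0,0,0],[0,0,0,0],[0,0,0,0]]' 20 >/dev/null; python3 s.py; python3 -m inch '[[0,0,0,0],[0,0,0,0],[0,0,0,0]]' >/dev/null; python3 s.py
```

```text
12.65 [440.61 -96.97  26.44] z [ 0.0097 -0.0203] yaw 106.54 q7 94.0 F [ 1.1 -0.3 -2.4] T [ 0.05 -0.04 -0.03] w 29.4
12.95 [440.61 -96.99  26.47] z [ 0.01   -0.0202] yaw 106.53 q7 94.0 F [ 0.  -0.8 -2. ] T [ 0.05 -0.04 -0.01] w 29.3
```

```bash
python3 -m inch '[[0,0,5,0],[0,0,10,0],[0,0,20,0],[0,0,25,0],[0,0,25,0],[0,0,25,0],[0,0,25,0],[0,0,20,0],[0,0,10,0],[0,0,0,0]]' >/dev/null; python3 s.py; python3 - <<'E'
from h import *
s=grab('side'); save(s['frame'],'side3',(200,60,330,230),4)
E
```

```text
13.95 [434.2  -94.5  199.99] z [ 0.0024 -0.0206] yaw 106.76 q7 110.2 F [ 0.3  0.4 -3.4] T [ 0.03 -0.01  0.03] w 29.5
```

View pics/side3.png

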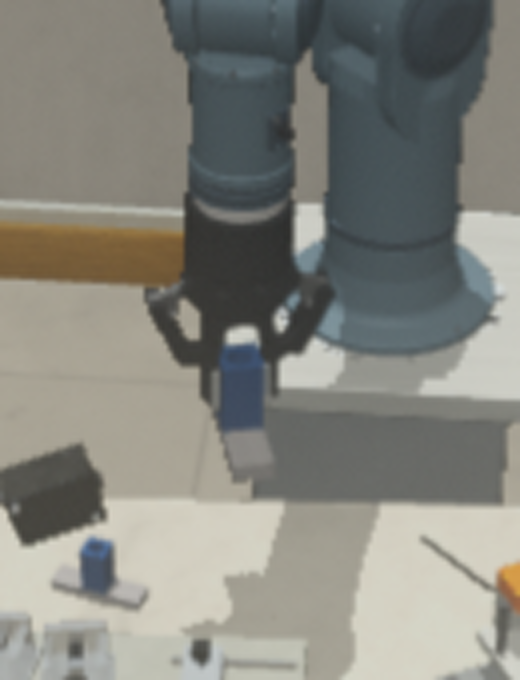

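The bar is in the grip, with 3.4 N of weight on the wrist. Now I'll take it over to the press and turn it.

```bash
python3 -m inch '[[5,10,0,-0.05],[10,20,0,-0.1],[12,25,0,-0.1],[12,25,0,-0.1],[12,25,0,-0.1],[12,25,0,-0.1],[12,25,0,-0.1],[12,25,0,-0.1],[12,25,0,-0.1],[10,20,0,-0.1],[5,10,0,-0.05],[0,0,0,0],[0,0,0,0]]' >/dev/null; python3 s.py
```

```text
15.3 [532.82 146.77 175.25] z [-0.057   0.0072] yaw 46.99 q7 16.4 F [-0.3 -0.2 -3.1] T [-0.03 -0.12  0.07] w 29.3
```

```bash
python3 -m inch '[[0,0,10,0],[0,0,10,0],[0,0,10,0],[0,0,0,0]]' >/dev/null; python3 s.py; python3 -m inch '[[0,0,0,0],[0,0,0,0]]' >/dev/null; python3 s.py;python3 -c "
from h import *
print(np.round(sense()['joint_pos'],1))"
```

```text
15.7 [531.42 142.59 206.38] z [-0.0601  0.0043] yaw 46.85 q7 17.7 F [ 0.3  0.1 -2.6] T [ 0.06 -0.14 -0.01] w 29.3
15.9 [532.1  141.74 207.69] z [-0.0575  0.0039] yaw 46.77 q7 17.8 F [ 0.1  1.2 -3.3] T [ 0.01 -0.06  0.01] w 29.4
[ 16.4  19.4 -41.3 102.7  12.2  65.9  17.8]
```

```bash
python3 -m inch '[[0,0,0,0.15],[0,0,0,0.15],[0,0,0,0.15],[0,0,0,0]]' >/dev/null; python3 s.py; python3 -m inch '[[0,0,0,-0.05],[0,0,0,-0.05],[0,0,0,-0.05],[0,0,0,0]]' >/dev/null; python3 s.py; python3 -m inch '[[30,0,0,0],[30,0,0,0],[0,0,0,0]]' >/dev/null; python3 s.py;
```

```text
16.3 [531.53 140.8  207.07] z [-0.0541 -0.0227] yaw 72.93 q7 40.9 F [ 1.1  0.6 -3.6] T [ 0.09 -0.05  0.02] w 29.2
16.7 [530.84 140.3  206.02] z [-0.0592 -0.0135] yaw 63.26 q7 32.5 F [ 0.1  0.5 -3.6] T [ 0.03 -0.08 -0.02] w 29.6
17.0 [590.63 139.27 204.69] z [-0.0619 -0.0163] yaw 63.12 q7 32.2 F [-0.3  0.8 -2.8] T [-0.04 -0.06 -0.02] w 29.5
```

```bash
python3 -m inch '[[-12,-25,0,0.1],[-12,-25,0,0.1],[-12,-25,0,0.1],[-12,-25,0,0.1],[-12,-25,0,0.1],[0,0,0,0]]' >/dev/null; python3 s.py; python3 -m inch '[[0,25,0,0],[0,25,0,0],[0,25,0,0],[0,25,0,0],[0,25,0,0],[0,0,0,0]]' >/dev/null; python3 s.py; python3 -m inch '[[0,0,0,-0.15],[0,0,0,-0.15],[0,0,0,-0.15],[0,0,0,-0.05],[0,0,0,0]]' >/dev/null; python3 s.py;
```

```text
17.6 [524.61  12.95 202.67] z [-0.0555 -0.043 ] yaw 92.87 q7 72.7 F [-0.3 -0.4 -4. ] T [-0.05 -0.08 -0.04] w 29.7
18.2 [520.81 141.67 202.7 ] z [-0.0578 -0.0417] yaw 92.0 q7 57.3 F [-0.8  0.6 -3.3] T [ 0.2  -0.02 -0.01] w 29.2
18.7 [518.13 145.   202.45] z [-0.0728 -0.0078] yaw 62.64 q7 31.5 F [ 0.4 -1.2 -3.6] T [ 0.01 -0.11  0.04] w 29.5
```

```bash
python3 -m inch '[[0,0,40,0],[0,0,40,0],[0,0,0,0]]' >/dev/null; python3 s.py; python3 -m inch '[[0,0,-20,0],[0,0,-20,0],[0,0,-20,0],[0,0,-20,0],[0,0,0,0],[0,0,0,0]]' >/dev/null; python3 s.py; python3 -c "
from h import *
print(np.round(sense()['joint_pos'],1))"
```

```text
19.0 [515.48 144.4  282.72] z [-0.0784 -0.009 ] yaw 62.8 q7 34.6 F [ 0.8  0.3 -2.6] T [ 0.11 -0.2   0.04] w 29.3
19.6 [513.61 143.93 198.58] z [-0.0782 -0.0107] yaw 63.0 q7 31.7 F [ 0.5 -0.7 -2.8] T [ 0.07 -0.15  0.02] w 29.4
[ 18.6  19.9 -44.9 104.4  13.7  66.3  31.7]
```

```bash
python3 -m inch '[[5,-30,0,-0.13],[5,-30,0,-0.13],[5,-30,0,-0.13],[5,-30,0,-0.13],[0,0,0,0]]' >/dev/null; python3 s.py; python3 -m inch '[[5,30,0,0.13],[5,30,0,0.13],[5,30,0,0.13],[5,30,0,0.13],[0,0,0,0]]' >/dev/null; python3 s.py
```

```text
20.1 [535.3   23.1  203.16] z [-0.0638  0.0314] yaw 32.45 q7 18.6 F [-0.  -1.  -4.1] T [-0.14 -0.11 -0.02] w 29.6
20.6 [558.56 144.19 208.68] z [-0.0605 -0.0032] yaw 63.07 q7 32.0 F [-0.4  0.2 -2.8] T [0.07 0.   0.03] w 29.3
```

```bash
python3 -m inch '[[0,-42,0,-0.15],[0,-42,0,-0.15],[0,-42,0,-0.15],[0,0,0,0],[0,42,0,0.15],[0,42,0,0.15],[0,42,0,0.15],[0,0,0,0]]' >/dev/null; python3 s.py; python3 -m inch '[[0,-42,0,-0.15],[0,-42,0,-0.15],[0,-42,0,-0.15],[0,0,0,0],[0,42,0,0.15],[0,42,0,0.15],[0,42,0,0.15],[0,0,0,0]]' >/dev/null; python3 s.py
```

```text
21.4 [560.57 143.77 216.27] z [-0.0462  0.0012] yaw 63.08 q7 32.4 F [-1.1  0.7 -3. ] T [ 0.15  0.01 -0.01] w 28.9
22.2 [561.21 143.67 222.84] z [-0.0342  0.0044] yaw 63.14 q7 32.7 F [-0.6  1.4 -2.2] T [ 0.14  0.04 -0.02] w 29.7
```

```bash
python3 -m inch '[[-1,-45,-2,-0.15],[-1,-45,-2,-0.15],[-1,-45,-2,-0.15],[0,0,0,0],[0,45,-2,0.15],[0,45,-2,0.15],[0,45,-2,0.15],[0,0,0,0],[-1,-45,-2,-0.15],[-1,-45,-2,-0.15],[-1,-45,-2,-0.15],[0,0,0,0],[0,45,-2,0.15],[0,45,-2,0.15],[0,45,-2,0.12],[0,0,0,0]]' >/dev/null; python3 s.py
```

```text
23.8 [554.86 143.76 209.46] z [-0.013   0.0109] yaw 61.43 q7 30.7 F [-1.6  1.7 -2.7] T [0.06 0.04 0.01] w 29.1
```

```bash
python3 -m inch '[[-35,0,0,-0.15],[-35,0,0,-0.15],[-35,0,0,-0.15],[0,0,0,0],[35,0,0,0.15],[35,0,0,0.15],[35,0,0,0.15],[0,0,0,0]]' >/dev/null; python3 s.py
```

```text
24.6 [551.2  146.58 210.86] z [-0.0098  0.004 ] yaw 61.46 q7 30.1 F [ 0.2  0.  -2.5] T [-0.04  0.02 -0.01] w 29.3
```

```bash
python3 -m inch '[[-35,0,0,-0.15],[-35,0,0,-0.15],[-35,0,0,-0.15],[0,0,0,0],[35,0,0,0.15],[35,0,0,0.15],[35,0,0,0.15],[0,0,0,0],[0,-45,-2,-0.15],[0,-45,-2,-0.15],[0,-45,-2,-0.15],[0,0,0,0],[0,45,-2,0.08],[0,45,-2,0.08],[0,45,-2,0.05],[0,0,0,0]]' >/dev/null; python3 s.py
```

```text
26.2 [551.12 141.67 201.95] z [-0.0017  0.0046] yaw 46.82 q7 16.4 F [-0.1  1.5 -3.6] T [ 0.15  0.13 -0.01] w 29.3
```

Tilt is now about 0.3°. Next I'll check the bar against the rod in both views.

```bash
python3 - <<'E'
from h import *
for n,c in(('side',(290,100,400,280)),('top',(190,150,310,270))):
    s=grab(n); save(s['frame'],n+'4',c,4)
E
```

```text
(no output)
```

View pics/side4.png

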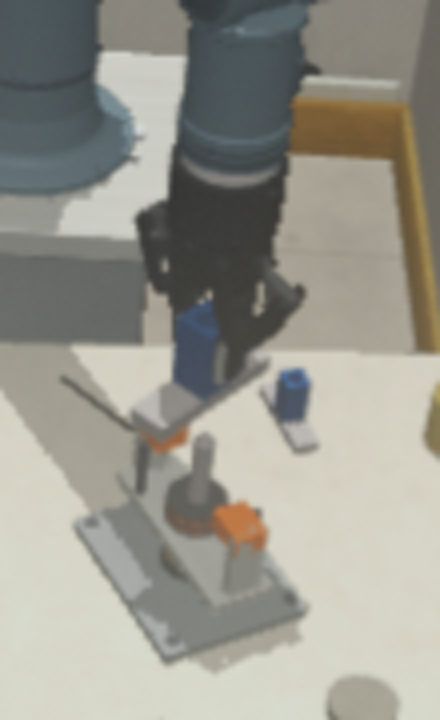

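View pics/top4.png

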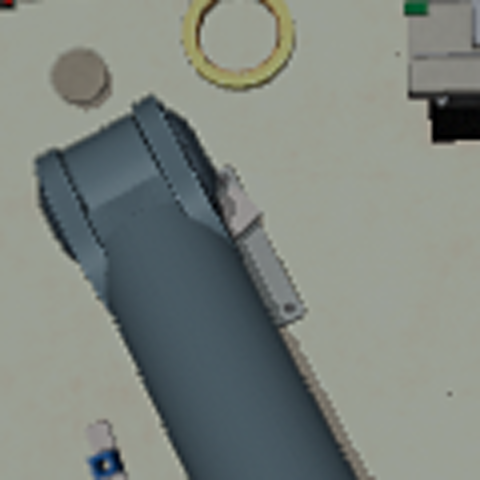

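```bash
cat > rel.py <<'E'
from fit import *
def rodfit(s,roi=(330,200,352,228)):
    W=allworld(s); a,b,c,d=roi; w=W[b:d,a:c]
    m=((w[...,2]>92)&(np.hypot(w[...,0]-552,w[...,1]-147)<18)).astype(float)
    f=lambda p:((mask(s,[cyl(p[0],p[1],8,92,8,134),cyl(p[0],p[1],8,134,4,140)],roi)-m)**2).sum()
    r=minimize(f,[551,147],method='Nelder-Mead',options=dict(initial_simplex=[[551,147],[556,147],[551,152]])); return r.x,r.fun,m.sum()
def barfit(s,st):
    o=np.array(st['orientation']);tcp=np.array(st['tcp_pos']); yw=np.arctan2(o[1,1],o[0,1])-np.pi/2; zb=tcp[2]-26.5
    cen=pix(s,[[tcp[0],tcp[1],zb+30]])[0].astype(int)
    a,b,c,d=cen[0]-26,cen[1]-26,cen[0]+26,cen[1]+26; roi=(a,b,c,d)
    W=allworld(s)[b:d,a:c]; im=s['frame'][b:d,a:c].astype(int)
    near=(np.hypot(W[...,0]-tcp[0],W[...,1]-tcp[1])<75)&(W[...,2]>zb-8)&(W[...,2]<zb+80)
    dark=im.max(-1)<75
    m=(near&~dark).astype(float); wt=np.where(dark,0,1.)
    f=lambda p:(wt*(mask(s,[box(p[0],p[1],yw,110,30,zb,zb+14),box(p[0],p[1],yw,30,30,zb,zb+70)],roi)-m)**2).sum()
    x0=tcp[:2]
    r=minimize(f,x0,method='Nelder-Mead',options=dict(initial_simplex=[x0,x0+[6,0],x0+[0,6]]))
    vis=s['frame'].copy()
    for Q in [box(*r.x,yw,110,30,zb,zb+14),box(*r.x,yw,30,30,zb,zb+70)]:
        cv2.polylines(vis,[np.round(cv2.convexHull(pix(s,Q).astype(np.float32))*16).astype(np.int32)],True,(255,0,0),1,shift=4)
    save(vis,'barfit',roi,9)
    return r.x,r.fun,m.sum(),r.x-tcp[:2]
if __name__=='__main__':
    s=load('side')
    print('rod',rodfit(s)); print('bar',barfit(s,sense()))
E
python3 rel.py
```

```text
rod (array([553.39999128, 147.11478875]), np.float64(11.751587850826606), np.float64(88.0))
bar (array([552.20447532, 139.06011171]), np.float64(40.822622068435216), np.float64(570.0), array([-0.35354023,  5.48465444]))
```

View pics/barfit.png

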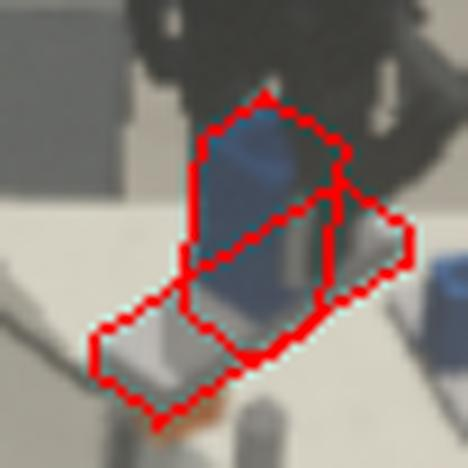

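```bash
python3 s.py; python3 -m inch '[[0,0,0,0],[0,0,0,0]]' >/dev/null; python3 s.py;python3 -c "
from rel import *
s=grab('side'); print('rod',rodfit(s)); print('bar',barfit(s,sense()))"; python3 s.py
```

```text
26.3 [552.56 133.58 201.22] z [-0.0021 -0.0028] yaw 46.34 q7 16.4 F [-0.2 -0.1 -3. ] T [-0.08  0.   -0.02] w 29.5
26.5 [552.8  130.95 201.12] z [-0.0025 -0.0048] yaw 46.16 q7 16.4 F [ 0.4 -0.1 -3. ] T [ 0.02 -0.03 -0.02] w 29.5
rod (array([552.4967832 , 147.15421927]), np.float64(10.505251826220684), np.float64(86.0))
bar (array([554.17456885, 128.08114372]), np.float64(40.17517877739331), np.float64(577.0), array([ 1.19765929, -2.16450576]))
26.55 [552.98 130.25 201.03] z [-0.0025 -0.0054] yaw 46.11 q7 16.4 F [ 0.5 -0.3 -4.4] T [ 0.02  0.   -0.02] w 29.3
```

View pics/barfit.png

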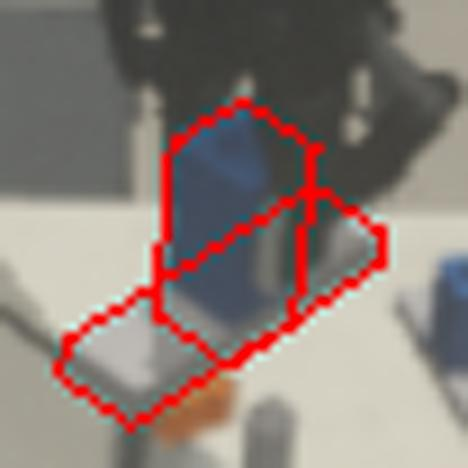

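```bash
python3 -m inch '[[0,4,-4,0],[-0.5,5,-6,0],[-0.5,5,-6,0],[0,3,-4,0],[0,0,0,0],[0,0,0,0],[0,0,0,0]]' >/dev/null; python3 s.py; python3 -c "
from rel import *
s=grab('side'); save(s['frame'],'side5',(310,150,370,240),8); print('bar',barfit(s,sense()))"; python3 s.py
```

```text
27.25 [551.67 146.02 178.28] z [-0.0044 -0.0064] yaw 45.85 q7 13.4 F [ 0.  -0.2 -3.4] T [ 0.04  0.01 -0.06] w 29.6
bar (array([553.28616353, 143.00877736]), np.float64(42.527058823529416), np.float64(571.0), array([ 1.57107243, -2.97078192]))
27.3 [551.72 145.98 178.32] z [-0.0043 -0.0063] yaw 45.85 q7 13.4 F [ 0.3  0.6 -3.8] T [-0.03  0.01  0.01] w 29.1
```

View pics/side5.png

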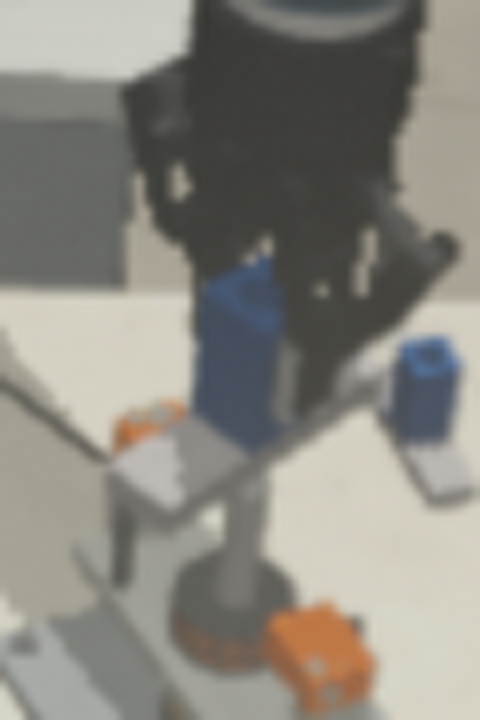

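```bash
python3 - <<'E'
from fit import *
s=load('side'); vis=cv2.resize(s['frame'],None,fx=8,fy=8,interpolation=cv2.INTER_CUBIC)
st=sense(); t=np.array(st['tcp_pos']); yw=np.radians(45.85-90); zb=t[2]-26.5
def draw(P,col):
    for a,b in P:
        q=(pix(s,np.array([a,b]))+.5)*8-.5
        cv2.line(vis,tuple(int(v) for v in q[0].round()),tuple(int(v) for v in q[1].round()),col,1)
def edges(B): return [(B[i],B[(i+1)%4]) for i in range(4)]+[(B[4+i],B[4+(i+1)%4]) for i in range(4)]+[(B[i],B[i+4]) for i in range(4)]
draw(edges(box(t[0],t[1],yw,30,30,zb+14,zb+70))+edges(box(t[0],t[1],yw,110,30,zb,zb+14)),(255,0,0))
for sg in (-8,8): draw([([552.4,147.1+sg,80],[552.4,147.1+sg,134])],(0,255,0))
draw([([t[0],t[1],zb],[t[0],t[1],zb+14])],(255,255,0))
cv2.imwrite('pics/ov.png',vis[150*8:240*8,310*8:370*8,::-1])
E
```

```text
(no output)
```

View pics/ov.png

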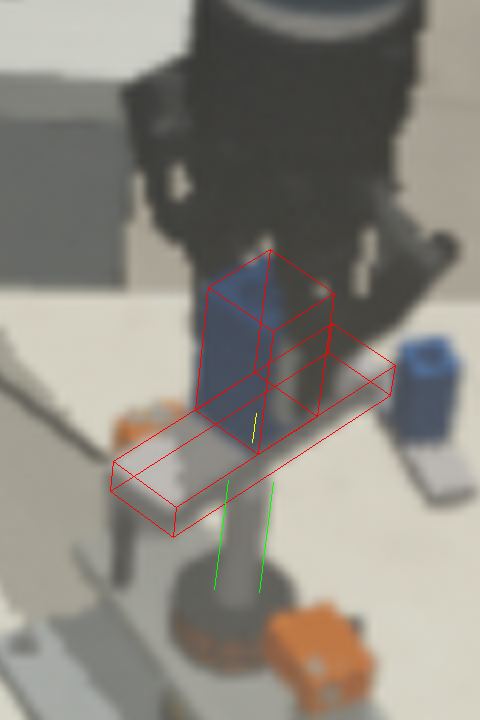

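Overlay check: the hub sits over TCP to within about 1 px. The rod is about 1.8 mm further in +y. I'll correct that and come down by feel.

```bash
python3 -m inch '[[0,1.8,0,0],[0,0,-3,0],[0,0,-3,0],[0,0,-3,0],[0,0,0,0]]' >/dev/null; python3 s.py;  python3 -m inch '[[0,0,-2,0],[0,0,-2,0],[0,0,0,0]]' >/dev/null; python3 s.py
```

```text
27.8 [552.42 147.44 169.28] z [-0.0027 -0.0065] yaw 45.79 q7 12.7 F [ 0.5 -1.  -3.7] T [-0.03 -0.03  0.01] w 29.2
28.1 [552.32 147.28 164.7 ] z [-0.0031 -0.0066] yaw 45.78 q7 12.5 F [-0.2  0.2 -3.1] T [-0.01  0.02  0.06] w 29.1
```

```bash
python3 -m inch '[[-0.6,0.4,-2,0],[0,0,-2,0],[0,0,0,0]]' >/dev/null; python3 s.py;  python3 -m inch '[[0,0,-2,0],[0,0,-2,0],[0,0,0,0]]' >/dev/null; python3 s.py
```

```text
28.4 [551.99 148.03 160.64] z [-0.0023 -0.006 ] yaw 45.78 q7 12.3 F [-0.4  0.6 -3. ] T [ 0.04 -0.02  0.06] w 29.5
28.7 [552.15 148.51 156.53] z [-0.0017 -0.0055] yaw 45.8 q7 12.1 F [-0.2 -0.1 -2.7] T [ 0.08 -0.07  0.01] w 29.2
```

```bash
python3 -m inch '[[0,0,-2,0],[0,0,-2,0],[0,0,-2,0],[0,0,0,0]]' >/dev/null; python3 s.py;  python3 -c "
from rel import *
s=grab('side'); save(s['frame'],'side6',(310,150,370,240),8)"
```

```text
29.1 [552.12 148.5  149.86] z [-0.0019 -0.0054] yaw 45.79 q7 11.8 F [ 0.1  0.9 -3.6] T [ 0.07 -0.11 -0.01] w 29.5
```

View pics/side6.png

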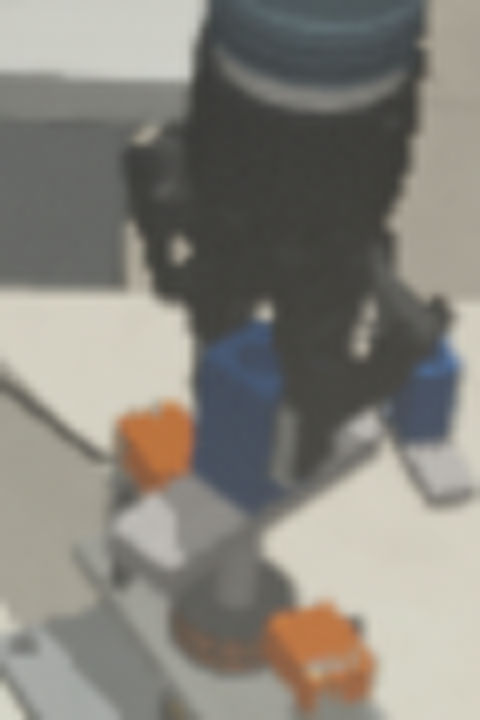

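The bar is threaded on the rod (hole at about 255,360 in the crop) with no side load. Continuing down.

```bash
python3 -m inch '[[0,0,-2.5,0],[0,0,-2.5,0],[0,0,-2.5,0],[0,0,-2.5,0],[0,0,0,0]]' >/dev/null; python3 s.py;  python3 -m inch '[[0,0,-2.5,0],[0,0,-2.5,0],[0,0,-2.5,0],[0,0,-2.5,0],[0,0,0,0]]' >/dev/null; python3 s.py
```

```text
29.65 [552.13 148.49 139.13] z [-0.0019 -0.0054] yaw 45.79 q7 11.3 F [ 0.7  0.5 -2.9] T [ 0.1  -0.04  0.03] w 29.0
30.15 [552.15 148.49 128.17] z [-0.002  -0.0054] yaw 45.79 q7 10.7 F [-0.1  0.  -3.6] T [0.12 0.03 0.01] w 29.2
```

```bash
python3 -m inch '[[0,0,-2.5,0],[0,0,-2.5,0],[0,0,0,0]]' >/dev/null; python3 s.py
```

```text
30.45 [552.24 148.5  122.78] z [-0.0018 -0.0054] yaw 45.79 q7 10.5 F [ 0.4  0.7 -2.6] T [ 0.07 -0.06 -0.01] w 29.0
```

```bash
python3 -m inch '[[0,0,-2.5,0],[0,0,-2.5,0],[0,0,-2,0],[0,0,0,0]]' >/dev/null; python3 s.py;python3 -m inch '[[0,0,-1.5,0],[0,0,-1.5,0],[0,0,0,0]]' >/dev/null; python3 s.py
```

```text
30.85 [552.26 148.46 115.18] z [-0.0018 -0.0055] yaw 45.78 q7 10.1 F [-0.2  0.4 -3.2] T [ 0.09  0.08 -0.01] w 29.6
31.15 [552.3  148.49 111.93] z [-0.0018 -0.0054] yaw 45.79 q7 9.9 F [ 0.4 -0.2 -3.9] T [ 0.09 -0.02 -0.  ] w 29.2
```

```bash
python3 -m inch '[[0,0,-1,0],[0,0,-1,0],[0,0,0,0]]' >/dev/null; python3 s.py;python3 -m inch '[[0,0,-1,0],[0,0,0,0]]' >/dev/null; python3 s.py
```

```text
31.45 [552.32 148.51 109.81] z [-0.0017 -0.0054] yaw 45.78 q7 9.8 F [-1.   1.1 -3.5] T [0.14 0.06 0.03] w 29.6
31.65 [552.34 148.48 108.75] z [-0.0017 -0.0055] yaw 45.79 q7 9.7 F [-0.7  1.1 -4.5] T [ 0.1   0.06 -0.01] w 29.2
```

```bash
for i in 1 2 3; do python3 -m inch '[[0,0,-1,0],[0,0,0,0]]' >/dev/null; python3 s.py; done
```

```text
31.85 [552.37 148.5  107.71] z [-0.0016 -0.0055] yaw 45.79 q7 9.7 F [-0.5  0.4 -4. ] T [ 0.09 -0.03  0.06] w 29.5
32.05 [552.39 148.49 106.63] z [-0.0016 -0.0055] yaw 45.78 q7 9.6 F [ 0.4 -0.6 -2.6] T [0.08 0.03 0.  ] w 29.5
32.25 [552.59 148.58 106.17] z [-0.0013 -0.0057] yaw 45.78 q7 9.6 F [ 0.6  1.1 -3.1] T [ 0.09  0.07 -0.01] w 29.3
```

```bash
for i in 1 2 ; do python3 -m inch '[[0,0,-1,0],[0,0,0,0]]' >/dev/null; python3 s.py; done
```

```text
32.45 [552.68 148.63 105.99] z [-0.0012 -0.0063] yaw 45.78 q7 9.5 F [-1.6 -0.2 -1.1] T [0.02 0.34 0.01] w 29.2
32.65 [552.7  148.63 105.61] z [-0.0011 -0.0068] yaw 45.78 q7 9.5 F [-0.8 -0.8  1.3] T [ 0.02  0.34 -0.01] w 29.4
```

Contact is at TCP 106.2, so the stack top is about 79.7 mm and matches the images. Now pressing.

```bash
python3 -m inch '[[0,0,-1.5,0]]' >/dev/null; python3 s.py;python3 -m inch '[[0,0,-1.5,0]]' >/dev/null; python3 s.py; python3 -m inch '[[0,0,-1.5,0]]' >/dev/null; python3 s.py
```

```text
32.75 [552.76 148.65 104.63] z [-0.0011 -0.0071] yaw 45.78 q7 9.4 F [-2.7 -1.   4.4] T [-0.15  0.64 -0.01] w 29.3
32.85 [552.79 148.67 103.69] z [-0.0011 -0.0076] yaw 45.77 q7 9.3 F [-3.2 -0.2  6.9] T [-0.21  0.78 -0.04] w 29.1
32.95 [552.8  148.71 102.94] z [-0.0013 -0.0083] yaw 45.77 q7 9.2 F [-3.2 -1.1  8.3] T [-0.31  0.93  0.03] w 28.9
```

```bash
python3 -m inch '[[0,0,-1.2,0]]' >/dev/null; python3 s.py; python3 -m inch '[[0,0,-0.5,0]]' >/dev/null; python3 s.py
```

```text
33.05 [552.83 148.67 102.6 ] z [-0.0014 -0.0091] yaw 45.76 q7 9.2 F [-4.6 -2.6  8.1] T [-0.27  0.97 -0.03] w 29.4
33.15 [552.83 148.73 102.88] z [-0.0016 -0.0097] yaw 45.76 q7 9.2 F [-4.  -0.7  6.1] T [-0.22  0.87  0.01] w 29.4
```

```bash
python3 -m inch '[[-0.4,0,-1.8,0],[-0.4,0,-1.8,0]]' >/dev/null; python3 s.py; python3 -m inch '[[-0.2,0,-1.7,0]]' >/dev/null; python3 s.py
```

```text
33.35 [552.8  148.76 101.73] z [-0.0005 -0.0113] yaw 45.75 q7 9.0 F [-4.1 -1.9  9.2] T [-0.33  1.    0.03] w 29.3
33.45 [552.82 148.72 101.4 ] z [-0.0003 -0.0123] yaw 45.74 q7 8.9 F [-5.  -2.8 10.7] T [-0.32  1.15  0.03] w 29.2
```

```bash
python3 -m inch '[[-0.3,0,-1.4,0.05],[-0.3,0,-1.4,0.06]]' >/dev/null; python3 s.py; python3 -m inch '[[-0.3,0,-1.3,0.06],[-0.3,0,-1.3,0.06]]' >/dev/null; python3 s.py
```

```text
33.65 [552.67 149.28 101.43] z [ 0.0019 -0.0133] yaw 52.16 q7 14.5 F [-6.1 -2.1  9.5] T [-0.29  1.   -0.18] w 29.5
33.85 [552.37 149.07 101.43] z [ 0.0039 -0.0148] yaw 59.19 q7 20.7 F [-5.4 -2.3  9.6] T [-0.19  0.86 -0.17] w 29.3
```

```bash
python3 -m inch '[[-0.4,-0.2,-1.4,0.07],[-0.4,-0.2,-1.4,0.07],[-0.4,-0.2,-1.4,0.07]]' >/dev/null; python3 s.py; python3 -m inch '[[-0.4,-0.2,-1.4,0.07],[-0.4,-0.2,-1.4,0.07],[-0.4,-0.2,-1.4,0.07]]' >/dev/null; python3 s.py
```

```text
34.15 [552.19 148.6  101.49] z [ 0.0087 -0.015 ] yaw 71.47 q7 31.6 F [-3.8 -2.4 10.1] T [-0.08  0.93 -0.16] w 29.5
34.45 [552.07 148.1  101.51] z [ 0.0131 -0.014 ] yaw 83.72 q7 42.6 F [-5.1 -1.9 10.2] T [-0.09  0.94 -0.18] w 29.2
```

```bash
python3 -m inch '[[-0.4,-0.2,-1.4,0.07],[-0.4,-0.2,-1.4,0.07],[-0.4,-0.2,-1.4,0.07]]' >/dev/null; python3 s.py; python3 -m inch '[[-0.4,-0.2,-1.4,0.07],[-0.4,-0.2,-1.4,0.07]]' >/dev/null; python3 s.py
```

```text
34.75 [551.99 147.62 101.5 ] z [ 0.0169 -0.0119] yaw 95.95 q7 53.6 F [-3.5 -2.3  9.5] T [-0.07  1.07 -0.21] w 29.2
34.95 [551.99 147.27 101.5 ] z [ 0.0191 -0.01  ] yaw 104.09 q7 60.9 F [-4.6 -2.4  9.2] T [-0.1   1.05 -0.19] w 29.3
```

```bash
python3 -m inch '[[-0.3,0,-1.4,0.06],[-0.3,0,-1.4,0.06]]' >/dev/null; python3 s.py; python3 -m inch '[[-0.3,0,-1.4,0.05],[-0.3,0,-1.4,0.04]]' >/dev/null; python3 s.py;  python3 -m inch '[[-0.3,0,-1.4,0.03]]' >/dev/null; python3 s.py
```

```text
35.15 [552.04 147.01 101.44] z [ 0.0202 -0.0089] yaw 111.03 q7 67.1 F [-4.5 -1.9 10.2] T [-0.19  1.16 -0.19] w 29.5
35.35 [552.11 146.83 101.4 ] z [ 0.0208 -0.008 ] yaw 116.18 q7 71.7 F [-4.7 -3.2 10.1] T [-0.24  1.17 -0.21] w 29.3
35.45 [552.16 146.75 101.4 ] z [ 0.021  -0.0079] yaw 117.86 q7 73.2 F [-3.8 -2.6  9.8] T [-0.2   1.14 -0.13] w 29.3
```

```bash
python3 -m inch '[[-0.3,0,-1.3,0.02]]' >/dev/null; python3 s.py; python3 -c "
from rel import *
s=grab('side'); save(s['frame'],'side7',(310,150,380,240),8)
s=grab('top'); save(s['frame'],'top7',(200,170,290,260),6)"; python3 s.py
```

```text
35.55 [552.17 146.71 101.41] z [ 0.021  -0.0079] yaw 118.94 q7 74.2 F [-4.5 -2.5 10.2] T [-0.18  1.11 -0.18] w 29.5
35.65 [552.22 146.73 101.42] z [ 0.0211 -0.0078] yaw 118.92 q7 74.1 F [-3.7 -2.5  9.7] T [-0.21  1.15 -0.12] w 29.2
```

View pics/side7.png

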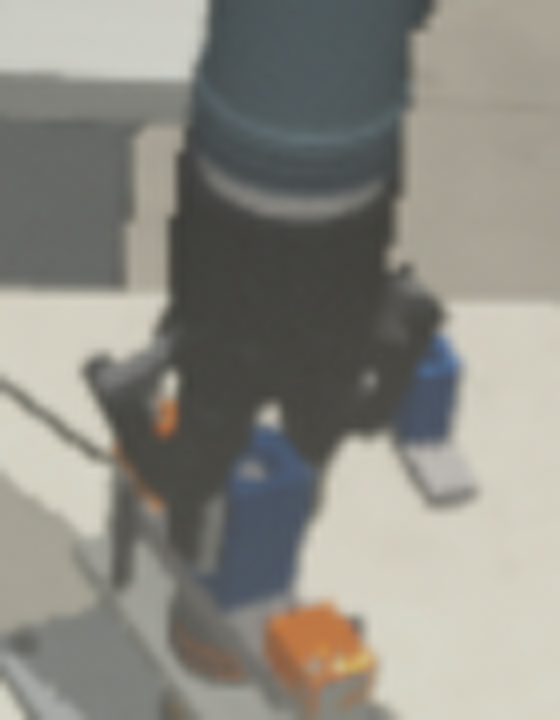

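The bar's near end goes under the right hook (320,640), in line. I'll ease off so the spring brings it up to the hooks, then open.

```bash
python3 -m inch '[[0,0,-0.6,0],[0,0,0,0],[0,0,0,0],[0,0,0,0]]' >/dev/null; python3 s.py; python3 -m inch '[[0,0,0,0],[0,0,0,0]]' >/dev/null; python3 s.py
```

```text
36.05 [552.25 146.73 102.43] z [ 0.0196 -0.0075] yaw 118.68 q7 74.1 F [-2.5 -0.4  3.1] T [ 0.08  0.76 -0.  ] w 29.5
36.25 [552.24 146.69 102.43] z [ 0.0194 -0.0075] yaw 118.68 q7 74.1 F [-1.9 -0.4  3.9] T [-0.06  0.85  0.04] w 29.3
```

```bash
python3 -m inch '[[0,0,0,0],[0,0,0,0],[0,0,0,0],[0,0,0,0]]' 60 >/dev/null; python3 s.py; python3 -m inch '[[0,0,4,0],[0,0,8,0],[0,0,12,0],[0,0,15,0],[0,0,20,0],[0,0,20,0],[0,0,20,0],[0,0,20,0],[0,0,0,0]]' >/dev/null; python3 s.py
```

```text
36.65 [554.63 146.87 101.88] z [ 0.0246 -0.0054] yaw 118.7 q7 74.1 F [ 0.4  0.2 -0.2] T [0.   0.01 0.03] w 59.4
37.55 [555.71 148.88 234.13] z [ 0.0321 -0.0038] yaw 118.83 q7 81.1 F [1.1 1.2 0.8] T [0.06 0.02 0.01] w 59.9
```

Now I'll move the arm aside to get a clear view from the top.

```bash
python3 -m inch '[[-10,-30,5,0],[-10,-35,5,0],[-10,-35,5,0],[-5,-35,5,0],[0,-35,5,0],[0,-35,0,0],[0,-30,0,0],[0,0,0,0],[0,0,0,0],[0,0,0,0]]' >/dev/null; python3 s.py; python3 - <<'E'
from fit import *
s=grab('side'); save(s['frame'],'side8',(310,170,380,250),8)
s=grab('top'); save(s['frame'],'top8',(205,180,285,250),8)
W=allworld(s); f=s['frame'].astype(int)
q=W.reshape(-1,3); c=f.reshape(-1,3)
k=(np.hypot(q[:,0]-552,q[:,1]-147)<30)&(c[:,2]>c[:,0]+40)
print('hub top',k.sum(),q[k].mean(0),np.percentile(q[k][:,2],[20,50,90]))
k=(np.hypot(q[:,0]-552,q[:,1]-147)<60)&(q[:,2]>82)&(q[:,2]<98)
r=cv2.minAreaRect(q[k][:,:2].astype(np.float32)); print('bar face',k.sum(),q[k].mean(0),r)
p=q[k][:,:2]-q[k][:,:2].mean(0); u,sv,vt=np.linalg.svd(p); print(np.degrees(np.arctan(vt[0,1]/vt[0,0])))
E
```

```text
38.55 [515.01 -89.97 262.96] z [ 0.0348 -0.0052] yaw 119.27 q7 113.9 F [-0.8 -0.6  0.2] T [-0.03 -0.   -0.  ] w 59.9
hub top 67 [551.33809377 147.53687361 142.0118991 ] [143.09734614 145.80783033 149.92202988]
bar face 128 [550.14531794 144.70868778  90.72413415] ((548.7821044921875, 145.8817596435547), (110.61270141601562, 37.523624420166016), 32.23732376098633)
32.69079103968176
```

View pics/top8.png

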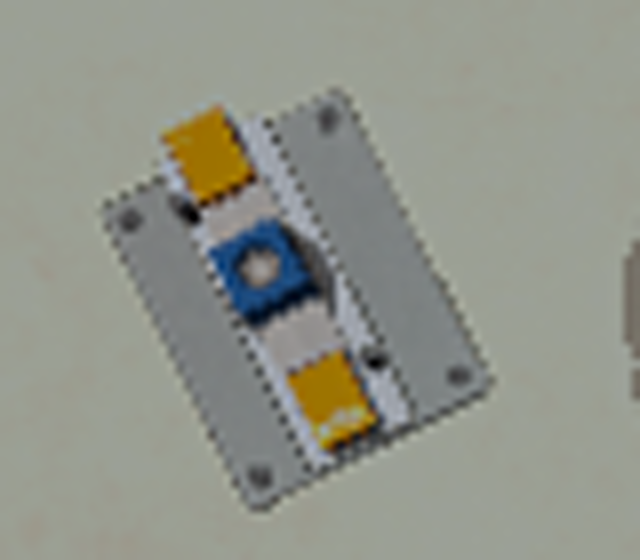

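View pics/side8.png

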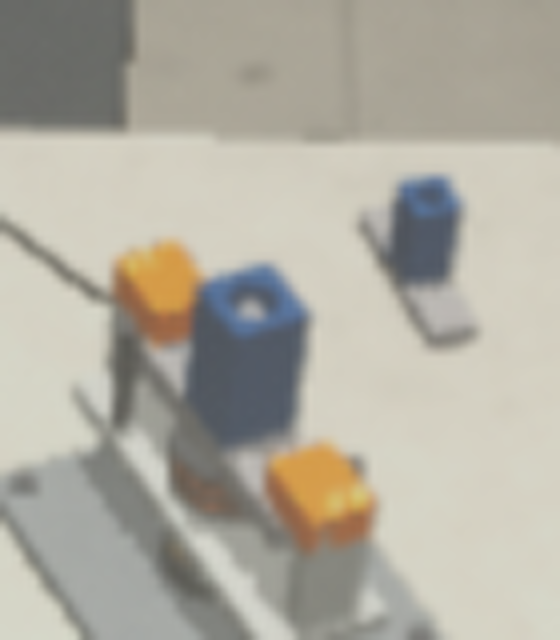

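In the top view the bar lies in line under both orange hooks, at (210,155) and (335,400). The hub is centred on the rod at (262,268) and level, and its top face meets the hooks' undersides at about 91 mm.

```bash
python3 -c "
from workcell import robot
print(robot.sign_off())"
```

```text
the job is handed in; nothing more can be done
None
```

The 110 mm bar is clamped under both hooks and the job is handed in, at about 39 s on the robot's clock.

- **Bar:** I gripped it by its hub, set it about 72° clockwise of the hooks' line and threaded it onto the rod with no measurable side load. It met the stack with the stack's top about 79.7 mm up.
- **Clamping:** I pushed down with 13–14 N above hanging free, the highest reading being about 14 N, and turned it anticlockwise into line. Then I eased off until the hooks took the load and opened the gripper.
- **Last checks:** The top and side pictures show the bar under both hooks, with the hub upright and centred. The bar's top face measured 90.7 mm, against the hooks' undersides at about 91 mm. The wrist force was near zero with the arm well clear.
- **Disagreed or off:**
    - The depth fit of the clamped bar gave a yaw of about 32°, but it is coarse because the hooks hide the bar's ends. The tool's yaw at release meant about 28.7°, against a fitted hook line of 28.3°.
    - While carrying the bar, the tool tilted by up to about 4.5°. I brought that back to about 0.3° before lowering, and during the press and turn it rose again to about 1.3°.
    - I felt about 4–6 N of side force on the rod while pressing and turning.
- **Not checked:** I saw nothing disturbed in these views, but did not measure the bystanders again.

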